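Plug the reactor port and hold the fill lever in the green

ROBOT

A 6-joint arm with a two-finger parallel gripper is mounted at the origin on the work surface. World frame = base frame: x ahead of the robot, y to its left, z up, the work surface at z = 0. Lengths are in m, angles in rad, forces in N, time in s.
With the tool pointing down it reaches from about 0.3 to 0.775 m from the base axis. Payload 14.6 kg.
Tool frame: the origin (TCP) lies at the very end of the fingers, on their centre line; the grasp point (between the pads) lies 19 mm behind it (ctrl.hold_point_z is the z of the grasp point in the tool frame, in m); z points along the fingers, y is the direction in which the jaws open and shut (so a half turn about z gives the same grasp; the last joint's range is limited). The gripper opens to 94 mm and grips with 3 to 60 N. Pads are 16 mm wide; open, the fingers measure 119 mm over their backs; the gripper's body (75 mm by 177 mm) begins 78 mm behind the grasp point.
Start: joints at [-1.414, 0.3, 1.521, -0, 1.321, -0.067], TCP at [0.122, -0.536, 0.184] pointing down, gripper open.
Joint ranges: [-3.03, 3.03], [-0.79, 2.21], [0.23, 2.52], [-1.04, 4.18], [0, 3.07], [-2.55, 2.55]. Speed limits (rad/s): [2.22, 2.22, 2.57, 3.14, 3.14, 3.14].

INTERFACE

Orientations are given as [roll, pitch, yaw] about the fixed x, y, z axes, in that order (R = Rz(yaw) Ry(pitch) Rx(roll)).
In Python, from station import ctrl, cams, hand_in gives the robot as it stands.
- The arm moves only by the tool servo_tool, never from a script. Its argument "rows" is a list of rows, each a list of 7 numbers: the shift along the world's x, y, z in m, then the turn, a rotation vector about the world's x, y, z in rad, then the gripper command: -1 is shut, 1 is fully open, values between are in proportion. A call has exactly 8 rows; each row is the pose to reach, as a shift and turn from the pose measured when the call began; what a row does not reach only later rows make up. A row lasts 1/12 s, in which the tool goes at most 41.7 mm and 7.16 degrees, less where a joint would pass 70% of its speed; a pose out of reach is approached as far as the arm can. A call with a gripper value outside its range is refused whole. The fingers move at their own pace and stop on an object; "newtons" is the grip in N (left out, the last holds). Time passes only in rows, so rows that repeat a pose let the fingers close, or fill a call up. It gives the time, the measured TCP pose, the force and the opening at its end, in the units of the state.
- ctrl.get_obs(): the state, without advancing time (a new reading comes with each control period).
- cams.camera(name): name is "scene" or "top" or "wrist"; returns a dict with "image" (480x640x3 uint8, red, green, blue), "depth" (480x640 float32, m along the optical axis (not along the pixel's ray), 0 where there is no reading), "fx", "fy", "cx", "cy" (pixels), "rvec" (rotation vector, rad) and "tvec" (3), from world to camera coordinates, as OpenCV has them; the wrist camera has in their place "hand_eye" (4x4, takes a point from camera to tool coordinates, whose origin is the TCP and whose axes are the flange's). Camera axes: x right, y down, z forward; pixel columns grow to the right and rows downward; lengths in m; the calibration is good to about 2 mm. A picture is of the moment at which its call begins: read the wrist's pose just before it.
- hand_in(): hands the job in, once; it reports no verdict.
Trained networks look in a picture, given as the dict that the camera call returned (one of the last four; its "shot" number tells which), for a name from the list of things; names that differ only in an ending like _2 or _b are one class to them, and where a whole thing is asked for, a point or a joint stands for the part that bears it (a point fixed in the world has none). Each returns a list of dicts, best first, with "p" (0 to 1); they miss things now and then, are a little off and sometimes report something else, mostly with a low value. They report only what shows in the picture. A call takes as long as a camera call.
- cams.spot_in(picture, name): "box" ([left, top, right, bottom] as shares, 0 to 1, of the picture: columns of its width, rows of its height, round what is visible of it).
- cams.place_of(picture, name): "at" ([column, row] as shares, 0 to 1, of the picture: columns of its width, rows of its height: a listed point, or the origin of a listed thing).
The state is a dict: "time_s": time; "qpos": joint angles; "joint_vel": joint speeds; "tau": joint torques, N m; "ee_pos": TCP position; "eef_rot": TCP orientation; "force": force on the tool from outside, world axes, zero at the start; "moment": the same for the moment, N m; "grip_width": finger opening in m.
Only numpy, scipy, OpenCV 4.12 (cv2) and the standard library are available. Lean on these libraries where they do the work, as an engineer would, in place of code of your own. Each camera call takes 0.05 s, during which the arm holds its last target.

TASK

Take the plug with the blue knob from the grey rack and push it down into the brass port on top of the small reactor until it is fully home, shoulder on the brass. Then press the reactor's red-padded spring lever down until the gauge needle stands in the green band, never letting it reach the red and never pressing it before the plug is home, and finish while still holding it there: do not let go at the end. Leave the other fittings and everything else on the bench where they are.

Things in the scene. Friction and masses are not known exactly. Their poses are not given: they have to be found in the camera images.
- plug: Loose upright steel plug with round blue knob, 59 mm tall, ~0.12 kg. Origin: centre of its stem's underside, z up. Stem 22 mm dia, 24 mm long, foot tapered to 16 mm over 4 mm; flange 36 mm dia at 24 to 29 mm; blue knob 26 mm dia at 29 to 59 mm (grip here, fingertips above the flange). Starts hanging by its flange in one of the rack's three holes, flange underside 30 mm above the table.
- plug_shoulder (a point): Point on the plug's axis at the underside of its flange, 24 mm above the plug's origin.
- rack: Grey plastic rack fixed to the table, 230 mm (its x) by 70 mm (its y) by 30 mm high, three holes 75 mm apart along its x, the middle one at its centre, each with a fitting hanging in it. Origin under its centre. Free space on both sides in its y, so close the fingers along its y.
- reactor: Fixed reactor unit on a grey base plate 200 (x) by 340 mm (y); origin: plate centre, on the table; x away from the robot at yaw 0. Round steel vessel with brass port at x -30, y +90 mm; valve with red-padded lever on the -y side, pointing to -x, its hinge line parallel to y through x +30, y -100, 125 mm up. Gauge, 94 mm dia, at x +85, y -20 mm, facing up and to +x, top 210 mm up.
- port (a point): Centre of the port's mouth, in the top of a 58 mm square brass block 165 mm above the table; axes as the reactor's. Round hole 25 mm dia, 3 mm chamfer. 14 mm down a rubber seal slides only stiffly (about 5 N, no spring back): the plug drops in 14 mm, then needs a push of 5 to 10 N for the last 10 mm until its shoulder stops hard on the brass.
- fill_lever (a joint): Angle of the sprung fill lever, rad: 0 at rest (raised), grows as it is pressed down, hard stop at 0.5. Needle in the green band from 0.24 to 0.32 (middle 0.28, lever level), in the red from 0.40. It springs back when released. Pressed on the pad, it takes 4 N to start and about 10 N at 0.28 (20 N per rad in between).
- lever_pad (a point): Round red pad on the lever's end, 42 mm dia, 12 mm thick. This point: centre of its flat top, z out of it. Moves in an arc of 130 mm radius about the lever's hinge. At rest its top is about 167 mm above the table, tilted 0.28 rad; with the lever at 0.28 rad it is level, its top 131 mm up, 130 mm to the reactor's -x from the hinge. Free air below.
- gauge_needle (a joint): Black needle of the gauge on its white dial: angle in rad, clockwise, always 9 times the lever's angle. 0 at rest (lower left as seen from beyond the table), green band 2.16 to 2.88 (about the top), red from 3.6 to 4.5.
- barb: Brass hose barb fitting in the rack, 56 mm tall; bystander, leave it. Origin at its stem's underside.
- bleed: Steel bleed fitting with a yellow T bar in the rack, 54 mm tall; bystander. Origin at its stem's underside.
- wrench: Wrench lying on the table; bystander. Origin on its underside.
- screwdriver: Orange screwdriver lying on the table; bystander. Origin on its underside.
- bottle: Amber bottle, 60 mm diameter, 150 mm tall; bystander. Origin under its centre.
- beaker: Steel beaker, 72 mm diameter, 85 mm tall; bystander. Origin under its centre.
- jar: White jar with blue cap, 64 mm diameter, 75 mm tall; bystander. Origin under its centre.

How it is judged:
On the way, in this order (a step that is already met when the one before it is completed fails the run):
1. the plug is pushed fully home in the port (z of plug_shoulder in the frame of port below 0.003 m and horizontal distance between plug_shoulder and port below 0.004 m and angle between plug's own z axis and vertical below 0.08 rad), for 0.2 s.
2. the fingers hold the lever down with the needle in the green band (all of step 1 and value of joint fill_lever between 0.24 and 0.32 rad and contact force between the fingers and fill_lever above 5 N), for 0.5 s.
At the end, for the whole second after the job is handed in: The program has finished with the fingers still pressing the lever (more than 5 N), the lever steady between 0.24 and 0.32 rad (needle in the green), and the plug home in the port: shoulder within 3 mm of the brass, within 4 mm of the port's axis, upright within 0.08 rad (all of step 2 and velocity of joint fill_lever between -0.05 and 0.05 rad/s and linear speed of plug below 0.02 m/s); the arm keeps its last pose, push and grip.
It fails at once if the needle reaches the red (lever beyond 0.40 rad) (value of joint fill_lever above 0.4 rad).
It fails at once if the lever is pressed (beyond 0.08 rad) while the plug is not home (value of joint fill_lever above 0.08 rad and not (z of plug_shoulder in the frame of port below 0.003 m and horizontal distance between plug_shoulder and port below 0.004 m and angle between plug's own z axis and vertical below 0.08 rad)).
It fails at once if another thing on the bench is moved by more than 25 mm (distance of any of barb, bleed, wrench, screwdriver, bottle, beaker, jar from where it was at the start of the episode above 0.025 m).
It also fails if it takes over 61 s, if anything falls off the work surface, if the arm or the gripper's body presses on something with over 40 N, if the wrist force passes 120 N, or if a joint passes its speed limit or range.

## Working session

There is one attempt and no reset: what is moved stays moved. The work goes in short steps, Python scripts to look and compute and a tool call to move; the robot and the scene stay as the last step left them, time stands still between calls to the robot, and variables do not carry over. Pictures are saved under pics/ and viewed, and the job is handed in when it is done.

Besides the shell and the picture viewer there is one more tool, called after ">>>" as name([rows], argument=value, ...), one row to a line, values as JSON. servo_tool: Moves the arm, as the interface text tells. Its arguments: {"type":"object","properties":{"rows":{"type":"array"},"newtons":{"type":"number"}},"required":["rows"]}

```bash
mkdir -p pics; ls; cat > h.py <<'E'
import numpy as np, cv2
from scipy.spatial.transform import Rotation as Rn
from station import ctrl, cams, hand_in
def save(p,n): cv2.imwrite('pics/'+n+'.png',p['image'][:,:,::-1])
def T_wc(p,obs=None):
    if 'rvec' in p:
        R=cv2.Rodrigues(np.array(p['rvec'],float))[0]; t=np.array(p['tvec'],float).ravel()
        return R.T, -R.T@t
    Rt=Rn.from_euler('xyz',obs['eef_rot']).as_matrix(); H=np.array(p['hand_eye'])
    return Rt@H[:3,:3], Rt@H[:3,3]+np.array(obs['ee_pos'])
def ray(p,u,v,obs=None):
    R,c=T_wc(p,obs); d=R@np.array([(u-p['cx'])/p['fx'],(v-p['cy'])/p['fy'],1.]); return c,d
def at_z(p,u,v,z,obs=None):
    c,d=ray(p,u,v,obs); return c+d*(z-c[2])/d[2]
def at_depth(p,u,v,obs=None):
    c,d=ray(p,u,v,obs); return c+d*p['depth'][int(round(v)),int(round(u))]
def cloud(p,obs=None):
    R,c=T_wc(p,obs); v,u=np.mgrid[:480,:640]; D=p['depth']
    P=np.stack([(u-p['cx'])/p['fx']*D,(v-p['cy'])/p['fy']*D,D],-1)
    return P@R.T+c
E
python3 - <<'E'
from h import *
o=ctrl.get_obs(); print(o, ctrl.hold_point_z)
for n in ['scene','top']:
    p=cams.camera(n); save(p,n+'0'); print(n,T_wc(p)[1])
    for t in ['plug','plug_shoulder','rack','reactor','port','lever_pad','barb','bleed']:
        try:
            r=cams.place_of(p,t)
            for q in r[:2]:
                u,v=q['at'][0]*640,q['at'][1]*480
                print(t,round(q['p'],2),round(u),round(v),at_depth(p,min(u,639),min(v,479)).round(3), [at_z(p,u,v,z).round(3).tolist() for z in (0,.006,.03,.165)])
        except Exception as e: print(t,e)
E
```

```text
pics
{'time_s': 0.0, 'qpos': array([-1.41359428e+00,  3.00453262e-01,  1.52155131e+00, -1.90696622e-05,
        1.32068431e+00, -6.66294723e-02]), 'joint_vel': array([ 9.88428491e-05,  1.92274099e-03,  2.45075878e-04,  1.29427989e-03,
       -1.23312235e-03,  2.56042608e-03]), 'tau': array([-6.63522642e-04, -5.31802976e+01, -3.52734804e+01,  7.07993726e-02,
        2.44285958e-02, -4.75404659e-05]), 'ee_pos': array([ 0.12201568, -0.53601817,  0.18360872]), 'eef_rot': array([-3.14049762e+00, -5.45574935e-05,  2.23836215e-01]), 'force': array([ 0.36713639,  0.33655277, -0.34319129]), 'moment': array([-0.03362366, -0.01193482, -0.04203328]), 'grip_width': 0.09414572088373624} -0.0188
scene [1.27873427 0.12817352 1.21468504]
plug 0.71 169 248 [ 0.547 -0.353  0.032] [[0.527, -0.366, 0.0], [0.531, -0.363, 0.006], [0.546, -0.354, 0.03], [0.629, -0.299, 0.165]]
plug 0.62 178 225 [ 0.463 -0.346  0.029] [[0.443, -0.357, 0.0], [0.448, -0.355, 0.006], [0.464, -0.345, 0.03], [0.557, -0.291, 0.165]]
plug_shoulder 0.74 433 308 [0.708 0.408 0.041] [[0.688, 0.418, 0.0], [0.691, 0.417, 0.006], [0.703,
[... 2183 characters left out ...]
7, 0.03], [0.45, -0.302, 0.165]]
port 0.9 302 259 [0.533 0.131 0.152] [[0.541, 0.136, 0.0], [0.541, 0.136, 0.006], [0.54, 0.135, 0.03], [0.532, 0.131, 0.165]]
lever_pad 0.68 384 276 [ 0.49 -0.06  0.17] [[0.493, -0.082, 0.0], [0.493, -0.082, 0.006], [0.493, -0.078, 0.03], [0.491, -0.06, 0.165]]
barb 0.61 493 264 [ 0.52  -0.357  0.049] [[0.522, -0.374, 0.0], [0.522, -0.372, 0.006], [0.521, -0.364, 0.03], [0.516, -0.317, 0.165]]
bleed 0.7 387 164 [ 0.779 -0.085  0.071] [[0.796, -0.095, 0.0], [0.794, -0.094, 0.006], [0.789, -0.091, 0.03], [0.756, -0.072, 0.165]]
bleed 0.62 490 319 [ 0.379 -0.347  0.038] [[0.377, -0.359, 0.0], [0.377, -0.357, 0.006], [0.379, -0.349, 0.03], [0.388, -0.303, 0.165]]
```

View pics/scene0.png

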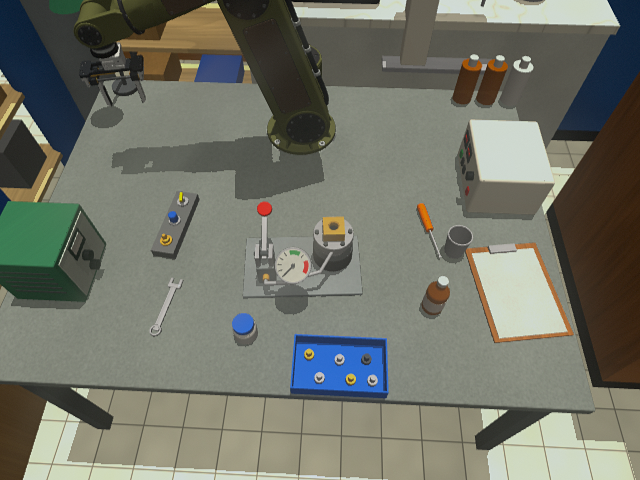

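View pics/top0.png

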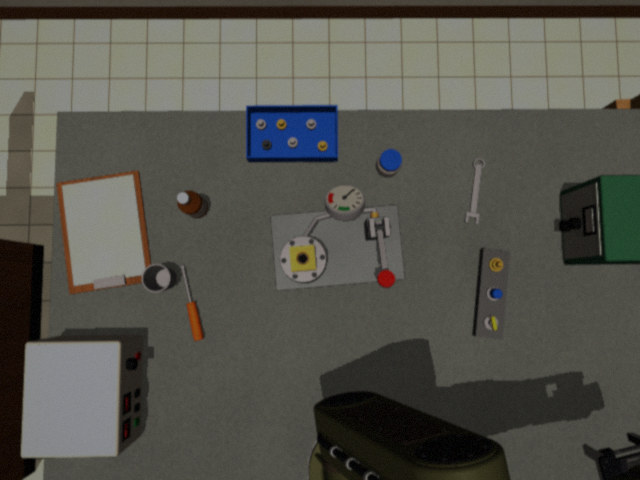

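The scene view shows the rack on the left with the blue knob in its middle hole at about (173,217). The port is at (333,226) and the red pad at (264,209). The top view agrees. I'll refine these by colour and depth.

```bash
cat >> h.py <<'E'
def hsvmask(p,lo,hi,roi):
    h=cv2.cvtColor(p['image'],cv2.COLOR_RGB2HSV); m=cv2.inRange(h,lo,hi)
    z=np.zeros_like(m); a,b,c,d=roi; z[b:d,a:c]=m[b:d,a:c]; return z>0
E
python3 - <<'E'
from h import *
for n,rk,rp,rl in [('scene',(155,200,200,260),(300,205,370,260),(245,190,285,225)),('top',(470,240,520,345),(270,225,335,290),(365,260,405,295))]:
    p=cams.camera(n); C=cloud(p); print(n)
    m=hsvmask(p,(105,120,60),(130,255,255),rk); v,u=np.nonzero(m); print('blue',m.sum(),u.mean(),v.mean(),'ray z.05',at_z(p,u.mean(),v.mean(),.05), np.median(C[m],0))
    Q=C[m]; T=Q[Q[:,2]>np.percentile(Q[:,2],50)]; print('  top',T.mean(0),Q[:,2].max())
    m=hsvmask(p,(18,120,90),(32,255,255),rp); Q=C[m]; k=(Q[:,2]>.158)&(Q[:,2]<.172); v,u=np.nonzero(m); kk=k
    W=np.array([at_z(p,a,b,.165)[:2] for a,b in zip(u[kk],v[kk])],np.float32)
    print('brass',len(W),Q[k].mean(0),cv2.minAreaRect(W))
    m=hsvmask(p,(0,150,90),(8,255,255),rl)|hsvmask(p,(172,150,90),(180,255,255),rl); Q=C[m];v,u=np.nonzero(m); print('pad',m.sum(),np.median(Q,0),at_z(p,u.mean(),v.mean(),.165))
    m=(C[...,2]>.024)&(C[...,2]<.036)&(C[...,0]>.3)&(C[...,0]<.6)&(C[...,1]>-.43)&(C[...,1]<-.28); print('rack',cv2.minAreaRect(C[m][:,:2].astype(np.float32)))
    m=(C[...,2]>.006)&(C[...,2]<.03)&(C[...,0]>.4)&(C[...,0]<.75)&(C[...,1]>-.16)&(C[...,1]<.26); print('plate',cv2.minAreaRect(C[m][:,:2].astype(np.float32)))
E
```

```text
scene
blue 75 172.30666666666667 215.97333333333333 ray z.05 [ 0.44382178 -0.36143209  0.05      ] [ 0.45242985 -0.35737242  0.06239571]
  top [ 0.44721993 -0.35811221  0.06529245] 0.06917909107274123
brass 327 [0.53588559 0.12951302 0.16451464] ((0.5359959006309509, 0.13010506331920624), (0.05632970482110977, 0.05671690031886101), 2.836963415145874)
pad 166 [ 0.48743267 -0.06405767  0.16561134] [ 0.48772128 -0.06411427  0.165     ]
rack ((0.44573700428009033, -0.3589423894882202), (0.07451310008764267, 0.23538924753665924), 82.4530029296875)
plate ((0.5770358443260193, 0.051236748695373535), (0.34615129232406616, 0.41252222657203674), 0.4184642434120178)
top
blue 81 496.9259259259259 293.2345679012346 ray z.05 [ 0.44592169 -0.36310533  0.05      ] [ 0.44674212 -0.35779477  0.06575475]
  top [ 0.4463255  -0.35739975  0.06750376] 0.07266584107536644
brass 487 [0.53495386 0.12988707 0.16575818] ((0.5351034998893738, 0.13004004955291748), (0.05626470968127251, 0.056266505271196365), 4.575745105743408)
pad 237 [ 0.48614805 -0.06397823  0.16764396] [ 0.48588877 -0.06379874  0.165     ]
rack ((0.4449431896209717, -0.3577647805213928), (0.07324904948472977, 0.23026740550994873), 82.42529296875)
plate ((0.5746516585350037, 0.05018472671508789), (0.34904593229293823, 0.4195414185523987), 0.0012518367730081081)
```

>>> servo_tool([
  [0.04, 0.022, 0.06, 0, 0, -0.08, 1],
  [0.08, 0.044, 0.06, 0, 0, -0.16, 1],
  [0.12, 0.066, 0.06, 0, 0, -0.24, 1],
  [0.16, 0.088, 0.06, 0, 0, -0.32, 1],
  [0.195, 0.107, 0.06, 0, 0, -0.32, 1],
  [0.23, 0.126, 0.06, 0, 0, -0.32, 1],
  [0.26, 0.142, 0.06, 0, 0, -0.32, 1],
  [0.28, 0.16, 0.06, 0, 0, -0.32, 1],
], newtons=20)

```text
time_s: 1.67
ee_pos: [0.396, -0.3807, 0.2442]
eef_rot: [3.141, -0.0, -0.096]
force: [-0.9, -0.0, -0.2]
grip_width: 0.0938
```

>>> servo_tool([
  [0.01, 0.005, 0, 0, 0, 0, 1],
  [0.02, 0.01, 0, 0, 0, 0, 1],
  [0.02, 0.01, 0, 0, 0, 0, 1],
  [0.02, 0.01, 0, 0, 0, 0, 1],
  [0.02, 0.01, 0, 0, 0, 0, 1],
  [0.02, 0.01, 0, 0, 0, 0, 1],
  [0.02, 0.01, 0, 0, 0, 0, 1],
  [0.02, 0.01, 0, 0, 0, 0, 1],
])

```text
time_s: 2.33
ee_pos: [0.4154, -0.3712, 0.2443]
eef_rot: [3.141, -0.0, -0.097]
force: [0.1, -0.0, 0.2]
grip_width: 0.094
```

```bash
python3 - <<'E'
from h import *
o=ctrl.get_obs(); p=cams.camera('wrist'); save(p,'w1'); print(o['ee_pos'],o['eef_rot'],o['force'])
print(T_wc(p,o)[1], np.array(p['hand_eye']).round(3),p['fx'])
for t in ['plug','plug_shoulder']:
    for q in cams.place_of(p,t)[:2]: print(t,q)
E
```

```text
[ 0.41544006 -0.37124445  0.24431388] [ 3.14119353e+00 -3.41873526e-04 -9.74426534e-02] [ 0.08357687 -0.01345655  0.17845143]
[ 0.49125033 -0.37973168  0.44610456] [[ 0.    -0.965 -0.263  0.076]
 [ 1.    -0.     0.     0.001]
 [-0.    -0.263  0.965 -0.202]
 [ 0.     0.     0.     1.   ]] 350.59455605930987
plug {'at': [0.4822, 0.3825], 'p': 0.8}
plug_shoulder {'at': [0.4817, 0.3863], 'p': 0.84}
```

View pics/w1.png

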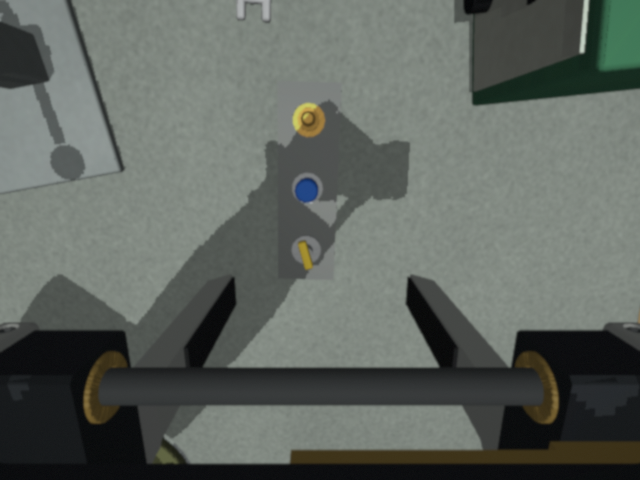

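The wrist view has the blue knob at about (307,190), with the brass barb above it and the T bar below. The rack is nearly aligned with the tool.

```bash
python3 - <<'E'
from h import *
o=ctrl.get_obs(); p=cams.camera('wrist'); C=cloud(p,o)
m=hsvmask(p,(105,120,60),(130,255,255),(280,165,335,215)); v,u=np.nonzero(m); (cu,cv_),r=cv2.minEnclosingCircle(np.stack([u,v],1).astype(np.float32))
print(m.sum(),u.mean(),v.mean(),cu,cv_,r,np.median(C[m],0))
print(at_z(p,cu,cv_,.065,o),at_z(p,cu,cv_,.06,o))
Q=C[m]; print(Q[Q[:,2]>.06].mean(0),np.percentile(Q[:,2],[5,50,95]))
E
```

```text
410 306.5975609756098 190.22682926829268 306.31695556640625 190.1271209716797 11.720922470092773 [ 0.44746837 -0.36014287  0.06602732]
[ 0.44738682 -0.35972541  0.065     ] [ 0.44680629 -0.35946787  0.06      ]
[ 0.44741137 -0.36009296  0.0668483 ] [0.06409507 0.06602732 0.0674575 ]
```

>>> servo_tool([
  [0.016, 0.006, -0.01, 0, 0, 0, 1],
  [0.0315, 0.0115, -0.03, 0, 0, 0, 1],
  [0.0315, 0.0115, -0.06, 0, 0, 0, 1],
  [0.0315, 0.0115, -0.09, 0, 0, 0, 1],
  [0.0315, 0.0115, -0.12, 0, 0, 0, 1],
  [0.0315, 0.0115, -0.14, 0, 0, 0, 1],
  [0.0315, 0.0115, -0.15, 0, 0, 0, 1],
  [0.0315, 0.0115, -0.15, 0, 0, 0, 1],
])

```text
time_s: 3.2
ee_pos: [0.4467, -0.3587, 0.0923]
eef_rot: [-3.14, 0.002, -0.097]
force: [0.3, 0.8, 0.3]
grip_width: 0.0939
```

```bash
python3 - <<'E'
from h import *
o=ctrl.get_obs(); p=cams.camera('wrist'); save(p,'w2'); C=cloud(p,o); print(o['ee_pos'],o['eef_rot'])
m=hsvmask(p,(105,120,60),(130,255,255),(200,100,440,420)); v,u=np.nonzero(m); (cu,cv_),r=cv2.minEnclosingCircle(np.stack([u,v],1).astype(np.float32))
print(m.sum(),cu,cv_,r,np.median(C[m],0),at_z(p,cu,cv_,.065,o))
E
```

```text
[ 0.4466974  -0.35872099  0.09234319] [-3.13985878e+00  2.39614571e-03 -9.65689924e-02]
1208 321.3823547363281 257.0882263183594 21.222484588623047 [ 0.44937123 -0.35992513  0.06580004] [ 0.44938242 -0.36069532  0.065     ]
```

View pics/w2.png

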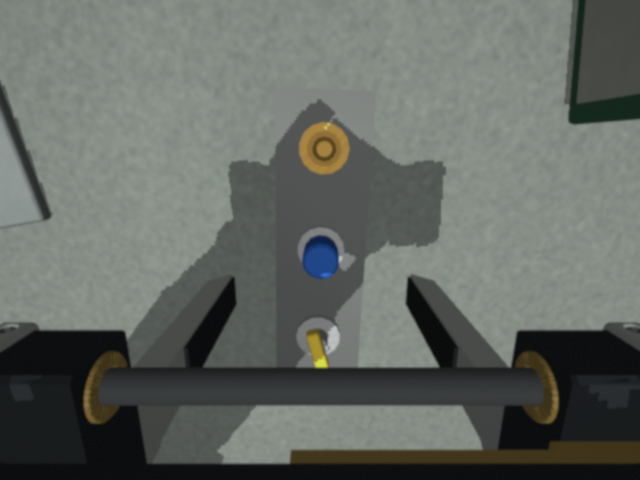

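The knob is centred between the fingers at (321,257). Next I'll descend and grip.

>>> servo_tool([
  [0.0015, -0.0013, -0.02, 0, 0, 0, 1],
  [0.0015, -0.0013, -0.04, 0, 0, 0, 1],
  [0.0015, -0.0013, -0.05, 0, 0, 0, 1],
  [0.0015, -0.0013, -0.053, 0, 0, 0, 1],
  [0.0015, -0.0013, -0.053, 0, 0, 0, 1],
  [0.0015, -0.0013, -0.053, 0, 0, 0, -1],
  [0.0015, -0.0013, -0.053, 0, 0, 0, -1],
  [0.0015, -0.0013, -0.053, 0, 0, 0, -1],
], newtons=30)

```text
time_s: 3.92
ee_pos: [0.4492, -0.3609, 0.0423]
eef_rot: [3.141, -0.001, -0.096]
force: [-0.2, -0.1, 0.2]
grip_width: 0.0775
```

>>> servo_tool([
  [0, 0, 0, 0, 0, 0, -1],
  [0, 0, 0, 0, 0, 0, -1],
  [0, 0, 0, 0, 0, 0, -1],
  [0, 0, 0, 0, 0, 0, -1],
  [0, 0, 0, 0, 0, 0, -1],
  [0, 0, 0, 0, 0, 0, -1],
  [0, 0, 0, 0, 0, 0, -1],
  [0, 0, 0, 0, 0, 0, -1],
])

```text
time_s: 4.58
ee_pos: [0.4492, -0.3608, 0.0423]
eef_rot: [3.141, -0.001, -0.097]
force: [0.9, 0.9, 1.2]
grip_width: 0.0242
```

>>> servo_tool([
  [0, 0, 0.02, 0, 0, 0, -1],
  [0, 0, 0.05, 0, 0, 0, -1],
  [0, 0, 0.085, 0, 0, 0, -1],
  [0, 0, 0.12, 0, 0, 0, -1],
  [0, 0.02, 0.155, 0, 0, 0, -1],
  [0, 0.04, 0.19, 0, 0, 0, -1],
  [0.005, 0.06, 0.215, 0, 0, 0, -1],
  [0.01, 0.08, 0.225, 0, 0, 0, -1],
])

```text
time_s: 5.25
ee_pos: [0.4598, -0.2805, 0.2716]
eef_rot: [3.138, -0.006, -0.097]
force: [0.1, 0.1, 0.3]
grip_width: 0.0004
```

```bash
python3 - <<'E'
from h import *
o=ctrl.get_obs(); p=cams.camera('wrist'); save(p,'w3'); print(o['ee_pos'],o['force'],o['grip_width'])
E
```

```text
[ 0.4598337  -0.28053094  0.27155725] [0.12694996 0.10616699 0.25900775] 0.00037248752705467157
```

View pics/w3.png

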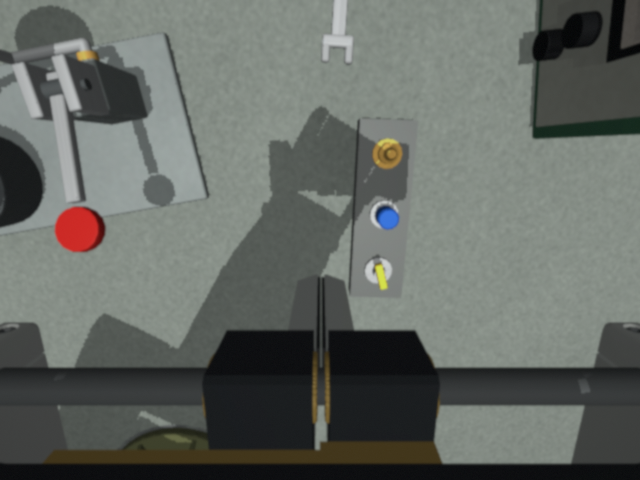

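The fingers closed empty. The plug is still in its hole with the knob at (387,217), and they were probably still closing when I lifted. I'll re-measure it before retrying.

```bash
python3 - <<'E'
from h import *
o=ctrl.get_obs(); p=cams.camera('wrist'); C=cloud(p,o)
m=hsvmask(p,(105,120,60),(130,255,255),(350,190,420,245)); v,u=np.nonzero(m); (cu,cv_),r=cv2.minEnclosingCircle(np.stack([u,v],1).astype(np.float32))
print(m.sum(),cu,cv_,r,np.median(C[m],0),at_z(p,cu,cv_,.065,o))
im=p['image'][110:310,340:440,::-1]; cv2.imwrite('pics/w3c.png',cv2.resize(im,None,fx=3,fy=3,interpolation=2))
s=cams.camera('scene'); cv2.imwrite('pics/s3c.png',cv2.resize(s['image'][180:270,140:220,::-1],None,fx=6,fy=6,interpolation=2))
E
```

```text
381 389.2272644042969 218.22727966308594 11.720853805541992 [ 0.44803762 -0.36011107  0.06582299] [ 0.44805143 -0.36039284  0.065     ]
```

View pics/w3c.png

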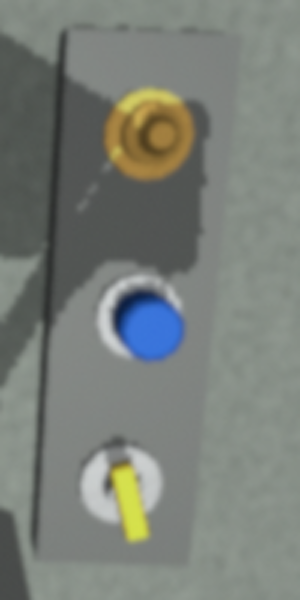

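View pics/s3c.png

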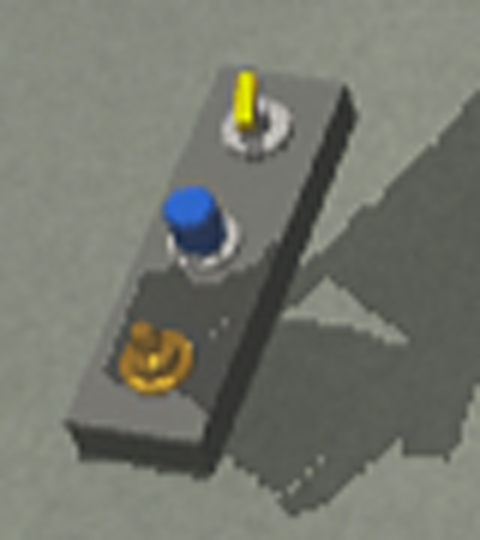

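>>> servo_tool([
  [-0.004, -0.03, 0, 0, 0, 0, 1],
  [-0.008, -0.06, 0, 0, 0, 0, 1],
  [-0.0118, -0.0798, -0.02, 0, 0, 0, 1],
  [-0.0118, -0.0798, -0.05, 0, 0, 0, 1],
  [-0.0118, -0.0798, -0.08, 0, 0, 0, 1],
  [-0.0118, -0.0798, -0.11, 0, 0, 0, 1],
  [-0.0118, -0.0798, -0.14, 0, 0, 0, 1],
  [-0.0118, -0.0798, -0.16, 0, 0, 0, 1],
])

```text
time_s: 6.07
ee_pos: [0.446, -0.3598, 0.1037]
eef_rot: [-3.14, 0.002, -0.096]
force: [0.2, 0.1, 0.2]
grip_width: 0.05
```

>>> servo_tool([
  [0, 0, 0, 0, 0, 0, 1],
  [0.001, 0, 0, 0, 0, 0, 1],
  [0.002, 0, -0.01, 0, 0, 0, 1],
  [0.002, 0, -0.02, 0, 0, 0, 1],
  [0.002, 0, -0.035, 0, 0, 0, 1],
  [0.002, 0, -0.05, 0, 0, 0, 1],
  [0.002, 0, -0.06, 0, 0, 0, 1],
  [0.002, 0, -0.064, 0, 0, 0, 1],
])

```text
time_s: 6.73
ee_pos: [0.4477, -0.3595, 0.0383]
eef_rot: [-3.139, 0.003, -0.096]
force: [-0.2, -0.5, -0.2]
grip_width: 0.0939
```

>>> servo_tool([
  [0, 0, 0, 0, 0, 0, -1],
  [0, 0, 0, 0, 0, 0, -1],
  [0, 0, 0, 0, 0, 0, -1],
  [0, 0, 0, 0, 0, 0, -1],
  [0, 0, 0, 0, 0, 0, -1],
  [0, 0, 0, 0, 0, 0, -1],
  [0, 0, 0, 0, 0, 0, -1],
  [0, 0, 0, 0, 0, 0, -1],
])

```text
time_s: 7.4
ee_pos: [0.4477, -0.3596, 0.0385]
eef_rot: [-3.14, 0.003, -0.096]
force: [0.0, 0.3, 0.1]
grip_width: 0.0444
```

>>> servo_tool([
  [0, 0, 0, 0, 0, 0, -1],
  [0, 0, 0, 0, 0, 0, -1],
  [0, 0, 0, 0, 0, 0, -1],
  [0, 0, 0, 0, 0, 0, -1],
  [0, 0, 0, 0, 0, 0, -1],
  [0, 0, 0, 0, 0, 0, -1],
  [0, 0, 0, 0, 0, 0, -1],
  [0, 0, 0, 0, 0, 0, -1],
])

```text
time_s: 8.07
ee_pos: [0.4477, -0.3596, 0.0385]
eef_rot: [-3.14, 0.003, -0.096]
force: [0.1, -0.2, 1.0]
grip_width: 0.0238
```

>>> servo_tool([
  [0, 0, 0, 0, 0, 0, -1],
  [0, 0, 0, 0, 0, 0, -1],
  [0, 0, 0, 0, 0, 0, -1],
  [0, 0, 0, 0, 0, 0, -1],
  [0, 0, 0.001, 0, 0, 0, -1],
  [0, 0, 0.002, 0, 0, 0, -1],
  [0, 0, 0.004, 0, 0, 0, -1],
  [0, 0, 0.006, 0, 0, 0, -1],
], newtons=45)

```text
time_s: 8.73
ee_pos: [0.4477, -0.3595, 0.0446]
eef_rot: [-3.139, 0.003, -0.096]
force: [-0.2, -0.3, -1.7]
grip_width: 0.0232
```

```bash
python3 - <<'E'
from h import *
o=ctrl.get_obs(); p=cams.camera('wrist'); save(p,'w4'); print(o)
E
```

```text
{'time_s': 8.7333, 'qpos': array([-7.40452492e-01,  5.03883552e-01,  1.58231825e+00,  9.91071084e-05,
        1.05890616e+00,  9.25967665e-01]), 'joint_vel': array([ 0.00032388, -0.03557129, -0.01583755,  0.00124591,  0.04694767,
       -0.0007303 ]), 'tau': array([-1.63255485e-03, -6.02370358e+01, -3.10434401e+01,  5.01821295e-02,
       -1.48330070e-01, -2.79707656e-04]), 'ee_pos': array([ 0.44767414, -0.35952149,  0.04459067]), 'eef_rot': array([-3.13941081e+00,  2.75761451e-03, -9.56695187e-02]), 'force': array([-0.19943754, -0.30539089, -1.74757012]), 'moment': array([0.05651547, 0.0153815 , 0.03494785]), 'grip_width': 0.02315355918361883}
```

View pics/w4.png

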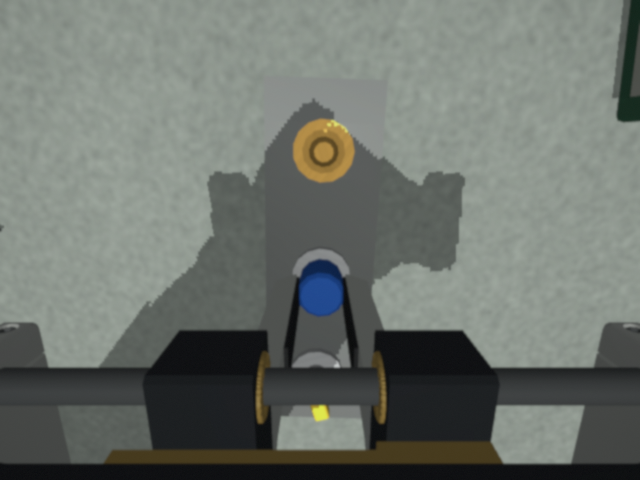

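The plug is gripped and lifting: wrist force is -1.7 N and the knob sits between the pads at (321,287). I'll lift it gently.

>>> servo_tool([
  [0, 0, 0.005, 0, 0, 0, -1],
  [0, 0, 0.015, 0, 0, 0, -1],
  [0, 0, 0.03, 0, 0, 0, -1],
  [0, 0, 0.045, 0, 0, 0, -1],
  [0, 0, 0.06, 0, 0, 0, -1],
  [0, 0, 0.08, 0, 0, 0, -1],
  [0, 0, 0.1, 0, 0, 0, -1],
  [0, 0, 0.12, 0, 0, 0, -1],
], newtons=55)

```text
time_s: 9.45
ee_pos: [0.4478, -0.3596, 0.167]
eef_rot: [-3.14, 0.002, -0.096]
force: [-0.3, 1.0, -1.9]
grip_width: 0.0232
```

```bash
python3 - <<'E'
from h import *
o=ctrl.get_obs(); p=cams.camera('wrist'); save(p,'w5'); print(o['ee_pos'],o['force'],o['grip_width'])
E
```

```text
[ 0.44784457 -0.35961686  0.16704084] [-0.32842914  0.96583377 -1.86903153] 0.02317642946756267
```

View pics/w5.png

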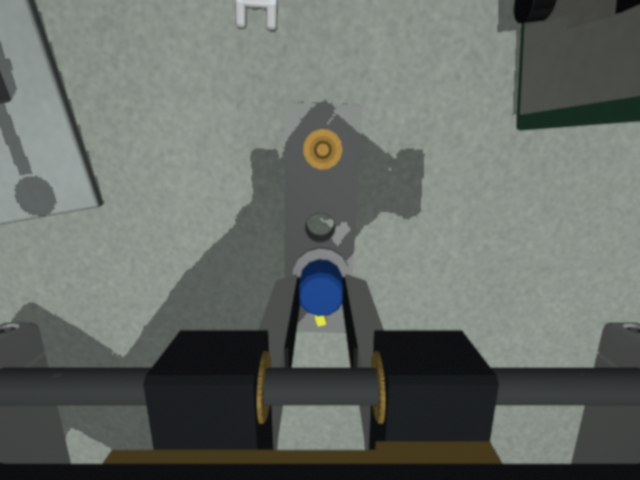

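The plug is held with its hole empty at (321,225). Next I'll carry it over to just short of the port.

>>> servo_tool([
  [0, 0.005, 0.025, 0, 0, 0, -1],
  [0, 0.02, 0.055, 0, 0, 0, -1],
  [0, 0.045, 0.085, 0, 0, 0, -1],
  [0, 0.08, 0.1, 0, 0, 0, -1],
  [0, 0.115, 0.1, 0, 0, 0, -1],
  [0, 0.15, 0.1, 0, 0, 0, -1],
  [0, 0.185, 0.1, 0, 0, 0, -1],
  [0, 0.22, 0.1, 0, 0, 0, -1],
])

```text
time_s: 10.17
ee_pos: [0.4485, -0.139, 0.2717]
eef_rot: [3.139, -0.004, -0.096]
force: [0.2, -0.1, -0.5]
grip_width: 0.0232
```

>>> servo_tool([
  [0, 0.035, 0, 0, 0, 0, -1],
  [0, 0.07, 0, 0, 0, 0, -1],
  [0, 0.105, 0, 0, 0, 0.03, -1],
  [0, 0.14, 0, 0, 0, 0.06, -1],
  [0, 0.175, 0, 0, 0, 0.1, -1],
  [0, 0.21, 0, 0, 0, 0.14, -1],
  [0, 0.24, 0, 0, 0, 0.18, -1],
  [0.005, 0.26, 0, 0, 0, 0.18, -1],
])

```text
time_s: 10.83
ee_pos: [0.4527, 0.1235, 0.2722]
eef_rot: [3.14, -0.005, 0.088]
force: [0.7, -1.4, -0.6]
grip_width: 0.0232
```

>>> servo_tool([
  [0, 0, 0, 0, 0, 0, -1],
  [0, 0, 0, 0, 0, 0, -1],
  [0, 0, 0, 0, 0, 0, -1],
  [0, 0, 0, 0, 0, 0, -1],
  [0, 0, 0, 0, 0, 0, -1],
  [0, 0, 0, 0, 0, 0, -1],
  [0, 0, 0, 0, 0, 0, -1],
  [0, 0, 0, 0, 0, 0, -1],
])

```text
time_s: 11.5
ee_pos: [0.4527, 0.1232, 0.2722]
eef_rot: [3.14, -0.005, 0.088]
force: [0.7, 0.2, -0.9]
grip_width: 0.0232
```

```bash
python3 - <<'E'
from h import *
o=ctrl.get_obs(); p=cams.camera('wrist'); save(p,'w6'); print(o['ee_pos'],o['eef_rot'],o['force'],o['grip_width'])
for q in cams.place_of(p,'port')[:2]:
    u,v=q['at'][0]*640,q['at'][1]*480; print(q,u,v,at_z(p,u,v,.165,o))
C=cloud(p,o)
m=hsvmask(p,(18,110,80),(32,255,255),(150,60,490,360)); v,u=np.nonzero(m); k=abs(C[m][:,2]-.165)<.008; print(C[m][:,2][k].mean())
W=np.array([at_z(p,a,b,.165,o)[:2] for a,b in zip(u[k],v[k])],np.float32); print(len(W),cv2.minAreaRect(W),W.mean(0))
E
```

```text
[0.45273116 0.12316838 0.27221279] [ 3.1397963  -0.00457996  0.08778671] [ 0.68068017  0.16420094 -0.89515359] 0.02321649476171583
{'at': [0.4989, 0.286], 'p': 0.88} 319.296 137.28 [0.53622772 0.13024514 0.165     ]
0.1660205597877938
3963 ((0.5349977016448975, 0.12956294417381287), (0.056862521916627884, 0.057149700820446014), 5.021982669830322) [0.53566587 0.12929796]
```

View pics/w6.png

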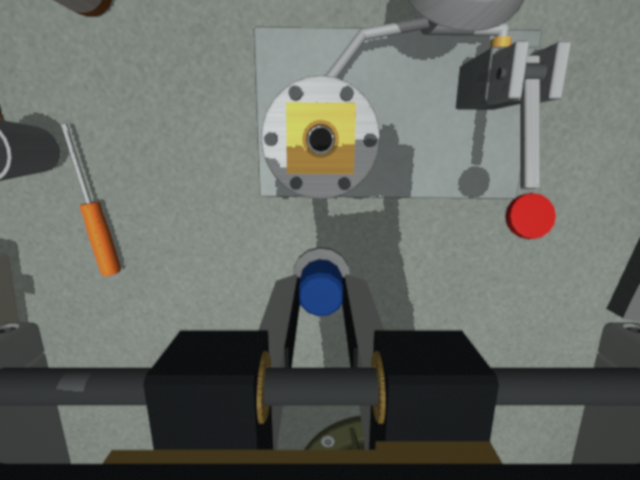

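```bash
python3 - <<'E'
from h import *
o=ctrl.get_obs(); p=cams.camera('wrist'); C=cloud(p,o)
m=hsvmask(p,(100,100,30),(130,255,255),(270,240,370,330)); v,u=np.nonzero(m)
V=p['image'].astype(int)[...,2]; mm=m&(V>110); v,u=np.nonzero(mm)
(cu,cv_),r=cv2.minEnclosingCircle(np.stack([u,v],1).astype(np.float32))
print(m.sum(),mm.sum(),cu,cv_,r,u.min(),u.max(),v.min(),v.max(),np.median(C[mm],0))
z=o['ee_pos'][2]+.0265
print('knob',at_z(p,cu,cv_,z,o), 'r px expect',p['fx']*.013/.19)
# brass hole
g=p['image'][110:165,290:350]; d=(g.max(2)<50); vv,uu=np.nonzero(d); print('hole',uu.mean()+290,vv.mean()+110,d.sum())
print(at_z(p,uu.mean()+290,vv.mean()+110,.151,o))
cv2.imwrite('pics/w6c.png',cv2.resize(p['image'][230:330,270:370,::-1],None,fx=5,fy=5,interpolation=2))
E
```

```text
2101 1279 320.1134033203125 295.57733154296875 20.898122787475586 301 340 276 315 [0.45135216 0.12229382 0.29982828]
knob [0.45078915 0.12234024 0.2986469 ] r px expect 23.988048572479094
hole 320.41803278688525 139.19672131147541 366
[0.53501861 0.12936955 0.151     ]
```

View pics/w6c.png

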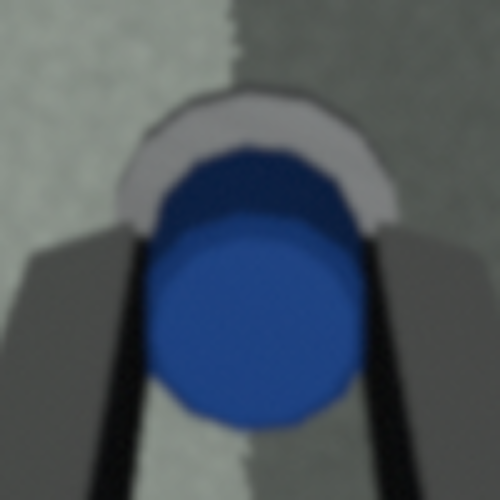

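>>> servo_tool([
  [0.015, 0.0015, 0, 0, 0, 0, -1],
  [0.04, 0.004, 0, 0, 0, 0, -1],
  [0.065, 0.006, 0, 0, 0, 0, -1],
  [0.0835, 0.007, -0.01, 0, 0, 0, -1],
  [0.0835, 0.007, -0.025, 0, 0, 0, -1],
  [0.0835, 0.007, -0.045, 0, 0, 0, -1],
  [0.0835, 0.007, -0.06, 0, 0, 0, -1],
  [0.0835, 0.007, -0.065, 0, 0, 0, -1],
])

```text
time_s: 12.32
ee_pos: [0.5354, 0.1302, 0.2046]
eef_rot: [3.139, -0.001, 0.088]
force: [-0.9, 0.6, -1.1]
grip_width: 0.0229
```

>>> servo_tool([
  [0, 0, 0, 0, 0, 0, -1],
  [0, 0, 0, 0, 0, 0, -1],
  [0, 0, 0, 0, 0, 0, -1],
  [0, 0, 0, 0, 0, 0, -1],
  [0, 0, 0, 0, 0, 0, -1],
  [0, 0, 0, 0, 0, 0, -1],
  [0, 0, 0, 0, 0, 0, -1],
  [0, 0, 0, 0, 0, 0, -1],
])

```text
time_s: 12.98
ee_pos: [0.5355, 0.1302, 0.2048]
eef_rot: [3.139, -0.001, 0.088]
force: [-0.3, 0.1, -0.7]
grip_width: 0.023
```

```bash
python3 - <<'E'
from h import *
o=ctrl.get_obs(); p=cams.camera('wrist'); print(o['ee_pos'],o['eef_rot'],o['force'],o['grip_width'])
s=cams.camera('scene')
a=cv2.resize(p['image'][180:340,220:420,::-1],(500,400),interpolation=2)
b=cv2.resize(s['image'][180:270,300:380,::-1],(300,338),interpolation=2); c=np.zeros((400,800,3),np.uint8); c[:,:500]=a; c[:338,500:]=b
cv2.imwrite('pics/w7.png',c)
E
```

```text
[0.53545594 0.13023415 0.20480962] [ 3.13946671e+00 -1.14581711e-03  8.82248899e-02] [-0.31885816  0.08533065 -0.67864893] 0.023022446551380644
```

View pics/w7.png

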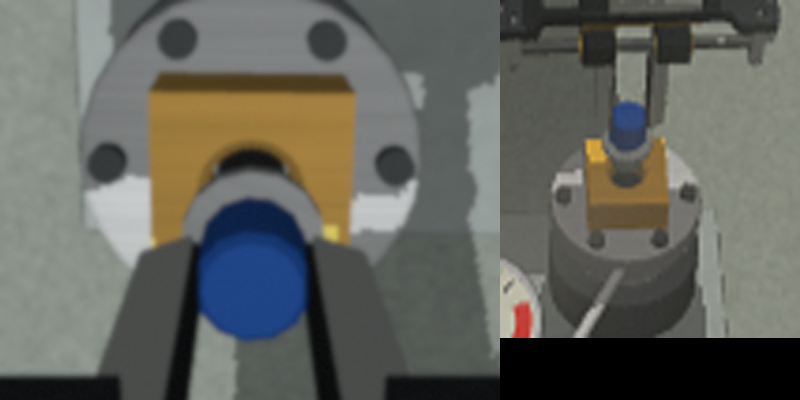

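The plug stands over the port mouth and is well aligned in both views. I'll ease it in.

>>> servo_tool([
  [0.0005, 0, -0.003, 0, 0, 0, -1],
  [0.0005, 0, -0.006, 0, 0, 0, -1],
  [0.0005, 0, -0.009, 0, 0, 0, -1],
  [0.0005, 0, -0.012, 0, 0, 0, -1],
  [0.0005, 0, -0.015, 0, 0, 0, -1],
  [0.0005, 0, -0.017, 0, 0, 0, -1],
  [0.0005, 0, -0.019, 0, 0, 0, -1],
  [0.0005, 0, -0.019, 0, 0, 0, -1],
])

```text
time_s: 13.75
ee_pos: [0.5358, 0.1302, 0.1853]
eef_rot: [3.139, -0.0, 0.088]
force: [-0.4, 0.7, -1.0]
grip_width: 0.0232
```

```bash
python3 - <<'E'
from h import *
o=ctrl.get_obs(); p=cams.camera('wrist'); print(o['ee_pos'],o['eef_rot'],o['force'],o['moment'],o['grip_width'])
s=cams.camera('scene')
a=cv2.resize(p['image'][180:340,220:420,::-1],(500,400),interpolation=2)
b=cv2.resize(s['image'][180:270,300:380,::-1],(300,338),interpolation=2); c=np.zeros((400,800,3),np.uint8); c[:,:500]=a; c[:338,500:]=b
cv2.imwrite('pics/w8.png',c)
E
```

```text
[0.53576638 0.13021175 0.18525241] [ 3.13938952e+00 -3.48124233e-04  8.82269216e-02] [-0.38414732  0.68379848 -0.99960802] [0.03610293 0.01292517 0.02364813] 0.023194257530099165
```

View pics/w8.png

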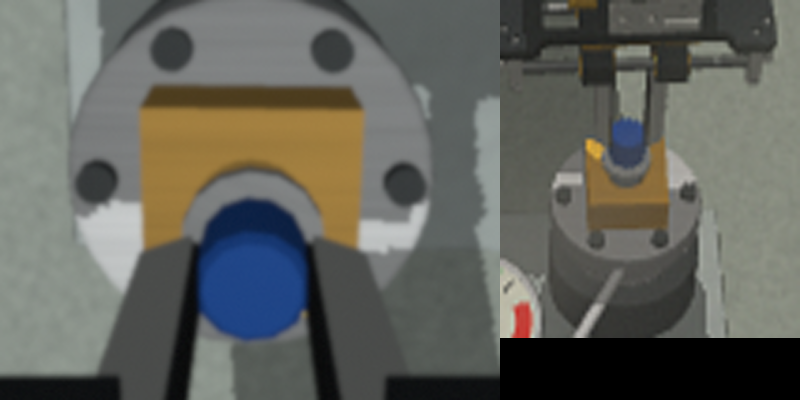

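It entered freely, with no side force. Now I'll push through the seal slowly until it stops hard.

>>> servo_tool([
  [0, 0, -0.002, 0, 0, 0, -1],
  [0, 0, -0.004, 0, 0, 0, -1],
  [0, 0, -0.006, 0, 0, 0, -1],
  [0, 0, -0.008, 0, 0, 0, -1],
  [0, 0, -0.009, 0, 0, 0, -1],
  [0, 0, -0.01, 0, 0, 0, -1],
  [0, 0, -0.01, 0, 0, 0, -1],
  [0, 0, -0.01, 0, 0, 0, -1],
])

```text
time_s: 14.52
ee_pos: [0.5359, 0.1303, 0.1756]
eef_rot: [3.139, -0.001, 0.088]
force: [0.7, 0.3, 1.9]
grip_width: 0.0233
```

>>> servo_tool([
  [0, 0, -0.0005, 0, 0, 0, -1],
  [0, 0, -0.001, 0, 0, 0, -1],
  [0, 0, -0.0015, 0, 0, 0, -1],
  [0, 0, -0.002, 0, 0, 0, -1],
  [0, 0, -0.0025, 0, 0, 0, -1],
  [0, 0, -0.003, 0, 0, 0, -1],
  [0, 0, -0.003, 0, 0, 0, -1],
  [0, 0, -0.003, 0, 0, 0, -1],
])

```text
time_s: 15.18
ee_pos: [0.5362, 0.1302, 0.1734]
eef_rot: [3.139, -0.002, 0.088]
force: [-0.4, -1.1, 9.0]
grip_width: 0.0232
```

>>> servo_tool([
  [0, 0, -0.001, 0, 0, 0, -1],
  [0, 0, -0.002, 0, 0, 0, -1],
  [0, 0, -0.003, 0, 0, 0, -1],
  [0, 0, -0.004, 0, 0, 0, -1],
  [0, 0, -0.004, 0, 0, 0, -1],
  [0, 0, -0.004, 0, 0, 0, -1],
  [0, 0, -0.004, 0, 0, 0, -1],
  [0, 0, -0.004, 0, 0, 0, -1],
])

```text
time_s: 15.85
ee_pos: [0.5368, 0.1302, 0.1731]
eef_rot: [3.14, -0.006, 0.088]
force: [-12.4, -2.6, 34.6]
grip_width: 0.0235
```

```bash
python3 - <<'E'
from h import *
o=ctrl.get_obs(); p=cams.camera('wrist'); print(o['ee_pos'],o['eef_rot'],o['force'],o['moment'],o['grip_width'])
s=cams.camera('scene')
a=cv2.resize(p['image'][180:340,220:420,::-1],(500,400),interpolation=2)
b=cv2.resize(s['image'][180:270,300:380,::-1],(300,338),interpolation=2); c=np.zeros((400,800,3),np.uint8); c[:,:500]=a; c[:338,500:]=b
cv2.imwrite('pics/w9.png',c)
E
```

```text
[0.5368369  0.13020486 0.17314614] [ 3.13951575 -0.0061396   0.08825146] [-12.40497263  -2.6096715   34.59065772] [-0.57442841  2.46731445  0.02099447] 0.023532102928572367
```

View pics/w9.png

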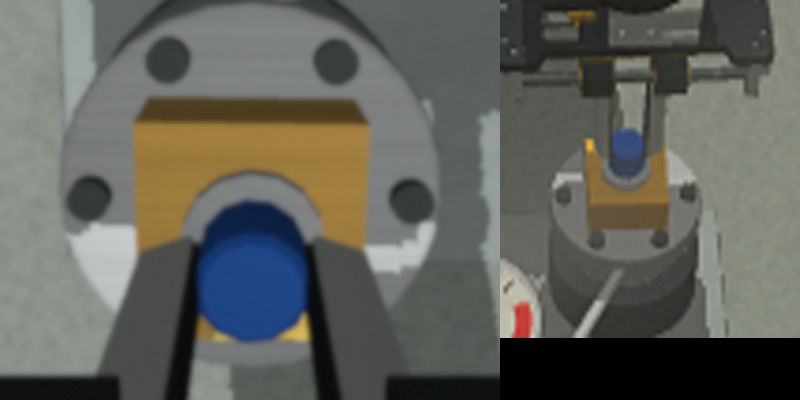

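There was a hard stop at 35 N with no further travel, and the flange sits flat on the brass, so the plug is home. I'll relax, open and rise.

>>> servo_tool([
  [0, 0, 0, 0, 0, 0, 0],
  [0, 0, 0, 0, 0, 0, 0],
  [0, 0, 0, 0, 0, 0, 0],
  [0, 0, 0, 0, 0, 0, 0],
  [0, 0, 0, 0, 0, 0, 0],
  [0, 0, 0, 0, 0, 0, 0],
  [0, 0, 0, 0, 0, 0, 0],
  [0, 0, 0, 0, 0, 0, 0],
])

```text
time_s: 16.62
ee_pos: [0.5368, 0.1302, 0.173]
eef_rot: [3.14, -0.006, 0.088]
force: [-0.9, 0.3, -0.5]
grip_width: 0.0469
```

>>> servo_tool([
  [0, 0, 0.003, 0, 0, 0, 0],
  [0, 0, 0.01, 0, 0, 0, 0],
  [0, 0, 0.02, 0, 0, 0, 0],
  [0, 0, 0.035, 0, 0, 0, 0],
  [0, 0, 0.055, 0, 0, 0, 0],
  [0, 0, 0.075, 0, 0, 0, 0],
  [0, 0, 0.09, 0, 0, 0, 0],
  [0, 0, 0.095, 0, 0, 0, 0],
])

```text
time_s: 17.28
ee_pos: [0.5374, 0.1304, 0.2715]
eef_rot: [3.14, -0.01, 0.088]
force: [-0.7, -0.8, 1.0]
grip_width: 0.047
```

```bash
python3 - <<'E'
from h import *
o=ctrl.get_obs(); p=cams.camera('wrist'); print(o['ee_pos'],o['eef_rot'],o['force'],o['moment'],o['grip_width']); save(p,'w10')
C=cloud(p,o); m=hsvmask(p,(100,100,40),(130,255,255),(200,100,440,440)); print(m.sum(),np.percentile(C[m][:,2],[50,75,95]),np.median(C[m],0))
s=cams.camera('scene')
b=cv2.resize(s['image'][180:300,240:380,::-1],(700,600),interpolation=2)
cv2.imwrite('pics/s10.png',b)
C=cloud(s); m=hsvmask(s,(100,100,40),(130,255,255),(310,190,350,250)); print(m.sum(),np.percentile(C[m][:,2],[5,50,95]),np.median(C[m],0))
E
```

```text
[0.53742649 0.13035345 0.2714638 ] [ 3.13992388 -0.01021722  0.08826774] [-0.67833    -0.75673722  1.01817408] [-0.00367126 -0.01606323 -0.01052037] 0.04696150186456751
818 [0.20084577 0.20142543 0.2021411 ] [0.53780795 0.12929561 0.20084577]
56 [0.19582543 0.19917833 0.20274267] [0.53597686 0.12837641 0.19917833]
```

View pics/w10.png

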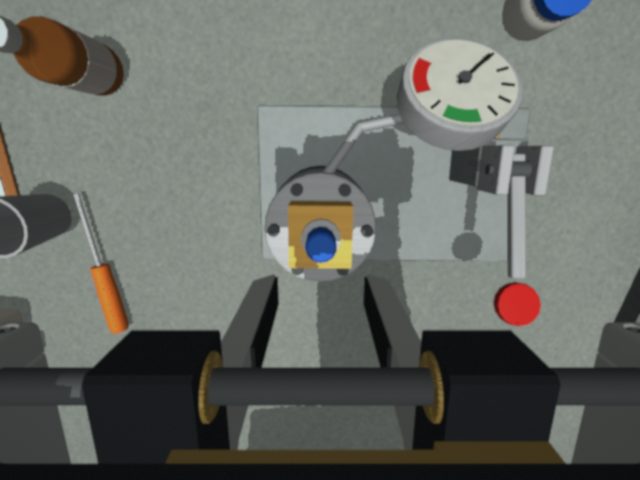

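View pics/s10.png

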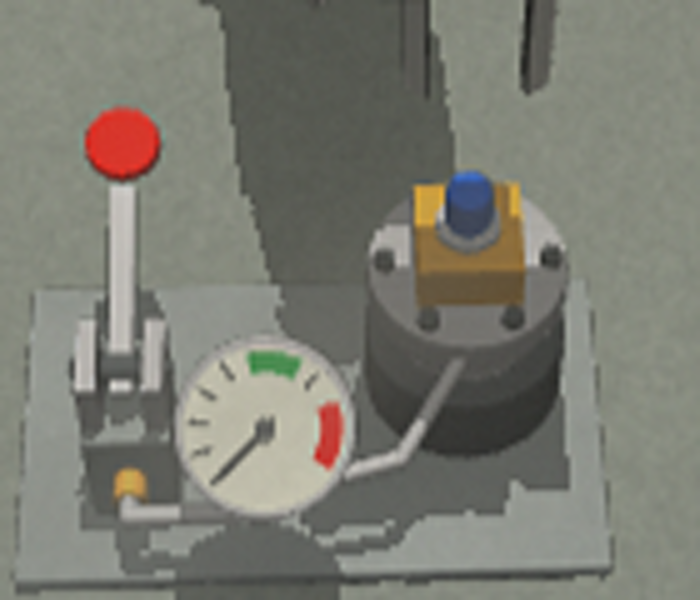

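The plug is home: the knob top measures 0.199–0.201 m against 0.200 expected. The needle is at rest. Now I'll go above the lever pad with the fingers shut.

>>> servo_tool([
  [-0.005, -0.02, 0, 0, 0, 0, -1],
  [-0.013, -0.05, 0, 0, 0, 0, -1],
  [-0.022, -0.08, 0, 0, 0, 0, -1],
  [-0.03, -0.11, 0, 0, 0, 0, -1],
  [-0.038, -0.14, 0, 0, 0, 0, -1],
  [-0.046, -0.17, 0, 0, 0, 0, -1],
  [-0.054, -0.19, 0, 0, 0, 0, -1],
  [-0.0545, -0.1955, -0.01, 0, 0.01, 0, -1],
])

```text
time_s: 18.05
ee_pos: [0.4818, -0.0676, 0.2597]
eef_rot: [3.14, 0.001, 0.086]
force: [0.5, -0.5, 0.7]
grip_width: 0.0007
```

>>> servo_tool([
  [0, 0, -0.01, 0, 0, 0, -1],
  [0, 0, -0.02, 0, 0, 0, -1],
  [0, 0, -0.03, 0, 0, 0, -1],
  [0, 0, -0.04, 0, 0, 0, -1],
  [0, 0, -0.05, 0, 0, 0, -1],
  [0, 0, -0.055, 0, 0, 0, -1],
  [0, 0, -0.055, 0, 0, 0, -1],
  [0, 0, -0.055, 0, 0, 0, -1],
])

```text
time_s: 18.72
ee_pos: [0.4819, -0.0674, 0.2047]
eef_rot: [3.14, 0.001, 0.086]
force: [-0.1, 0.0, -0.1]
grip_width: 0.0006
```

```bash
python3 - <<'E'
from h import *
o=ctrl.get_obs(); p=cams.camera('wrist'); print(o['ee_pos'],o['eef_rot'],o['force'],o['grip_width']); save(p,'w11')
C=cloud(p,o); m=hsvmask(p,(0,150,90),(8,255,255),(200,100,440,440))|hsvmask(p,(172,150,90),(180,255,255),(200,100,440,440)); print(m.sum(),np.median(C[m],0),C[m].min(0),C[m].max(0))
s=cams.camera('scene'); cv2.imwrite('pics/s11.png',cv2.resize(s['image'][150:300,220:380,::-1],(640,600),interpolation=2))
E
```

```text
[ 0.48189133 -0.0674253   0.20473331] [3.13978381e+00 7.30932486e-04 8.61479463e-02] [-0.08610097  0.00618112 -0.11681487] 0.0006240788126063127
2450 [ 0.48723128 -0.06469324  0.16792684] [ 0.46748714 -0.08504451  0.16019985] [ 0.55795617 -0.04494859  0.40644148]
```

View pics/w11.png

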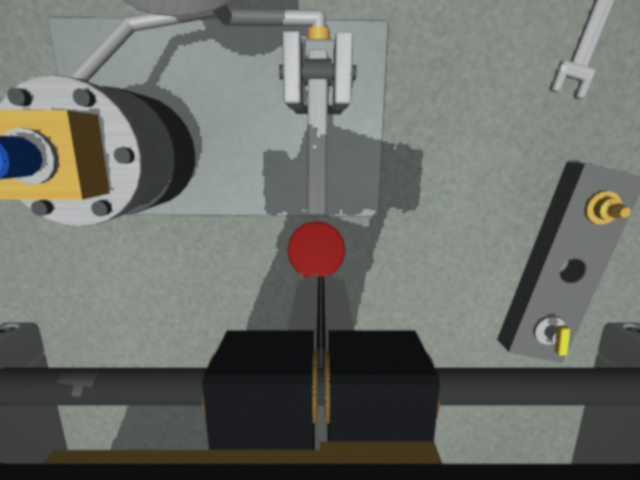

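View pics/s11.png

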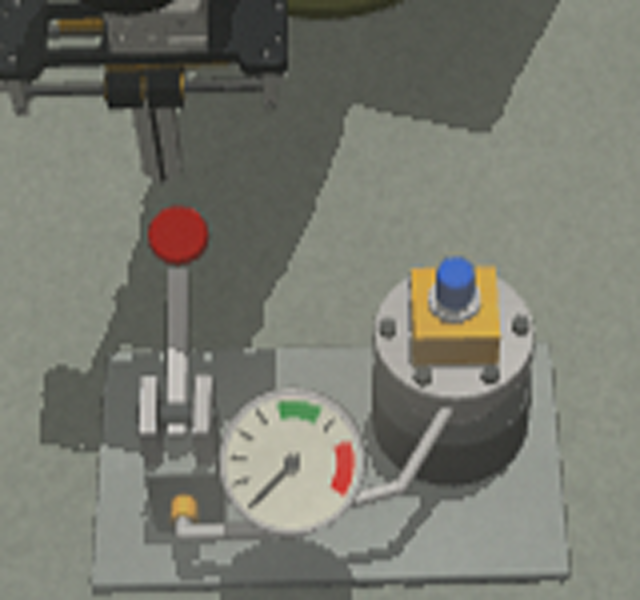

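The pad is right under the fingertips at (317,250), and the plug is still home. I'll press in stages.

>>> servo_tool([
  [0.003, 0.002, -0.006, 0, 0, 0, -1],
  [0.003, 0.002, -0.014, 0, 0, 0, -1],
  [0.003, 0.002, -0.022, 0, 0, 0, -1],
  [0.003, 0.002, -0.03, 0, 0, 0, -1],
  [0.003, 0.002, -0.038, 0, 0, 0, -1],
  [0.003, 0.002, -0.046, 0, 0, 0, -1],
  [0.003, 0.002, -0.052, 0, 0, 0, -1],
  [0.003, 0.002, -0.052, 0, 0, 0, -1],
])

```text
time_s: 19.48
ee_pos: [0.4845, -0.0655, 0.1518]
eef_rot: [3.14, 0.002, 0.086]
force: [-0.2, 0.5, 0.1]
grip_width: 0.0006
```

```bash
python3 - <<'E'
from h import *
o=ctrl.get_obs(); print(o['ee_pos'],o['eef_rot'],o['force'],o['grip_width'])
s=cams.camera('scene'); cv2.imwrite('pics/s12.png',cv2.resize(s['image'][150:300,220:380,::-1],(640,600),interpolation=2))
E
```

```text
[ 0.48452436 -0.06552924  0.15179761] [3.14005011e+00 1.68960104e-03 8.58282788e-02] [-0.15982824  0.51536041  0.05385661] 0.0006345658785525555
```

View pics/s12.png

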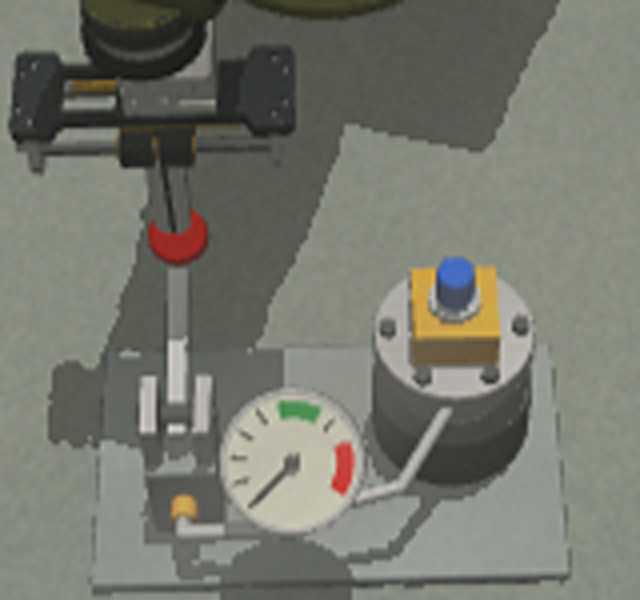

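The needle is still at rest and there's no force at z 0.152, although contact was expected near 0.167. I'll look closer before moving on.

```bash
python3 - <<'E'
from h import *
o=ctrl.get_obs(); p=cams.camera('wrist'); save(p,'w13')
C=cloud(p,o); m=hsvmask(p,(0,150,60),(8,255,255),(200,100,440,440))|hsvmask(p,(172,150,60),(180,255,255),(200,100,440,440)); Q=C[m]; print(m.sum(),np.median(Q,0),np.percentile(Q,[2,98],axis=0))
s=cams.camera('scene'); S=cloud(s); m=hsvmask(s,(0,150,60),(8,255,255),(245,190,285,225)); print(np.median(S[m],0),m.sum())
for r in range(196,216,2): print(r,[tuple(S[r,c].round(3)) for c in (260,263,266)])
cv2.imwrite('pics/s13.png',cv2.resize(s['image'][170:230,230:300,::-1],(700,600),interpolation=cv2.INTER_NEAREST))
E
```

```text
2121 [ 0.49410494 -0.06321074  0.16591486] [[ 0.47801598 -0.0834924   0.16214042]
 [ 0.50495675 -0.04627401  0.20244506]]
[ 0.49280923 -0.06087333  0.16471773] 113
196 [(np.float64(0.492), np.float64(-0.069), np.float64(0.225)), (np.float64(0.494), np.float64(-0.06), np.float64(0.228)), (np.float64(0.492), np.float64(-0.053), np.float64(0.225))]
198 [(np.float64(0.494), np.float64(-0.069), np.float64(0.218)), (np.float64(0.495), np.float64(-0.061), np.float64(0.22)), (np.float64(0.489), np.float64(-0.054), np.float64(0.213))]
200 [(np.float64(0.492), np.float64(-0.071), np.float64(0.207)), (np.float64(0.495), np.float64(-0.062), np.float64(0.212)), (np.float64(0.492), np.float64(-0.054), np.float64(0.209))]
202 [(np.float64(0.494), np.float64(-0.071), np.float64(0.201)), (np.float64(0.492), np.float64(-0.063), np.float64(0.199)), (np.float64(0.493), np.float64(-0.055), np.float64(0.201))]
204 [(np.float64(0.493), np.float64(-0.072), np.float64(0.19)), (np.float64(0.494), np.float64(-0.064), np.float64(0.193)), (np.float64(0.492), np.float64(-0.056), np.float64(0.191))]
206 [(np.float
[... 209 characters left out ...]
076), np.float64(0.164)), (np.float64(0.487), np.float64(-0.067), np.float64(0.166)), (np.float64(0.487), np.float64(-0.059), np.float64(0.166))]
210 [(np.float64(0.493), np.float64(-0.075), np.float64(0.164)), (np.float64(0.494), np.float64(-0.066), np.float64(0.166)), (np.float64(0.493), np.float64(-0.058), np.float64(0.165))]
212 [(np.float64(0.499), np.float64(-0.074), np.float64(0.162)), (np.float64(0.499), np.float64(-0.066), np.float64(0.163)), (np.float64(0.499), np.float64(-0.058), np.float64(0.164))]
214 [(np.float64(0.503), np.float64(-0.074), np.float64(0.159)), (np.float64(0.505), np.float64(-0.065), np.float64(0.163)), (np.float64(0.505), np.float64(-0.057), np.float64(0.163))]
```

View pics/w13.png

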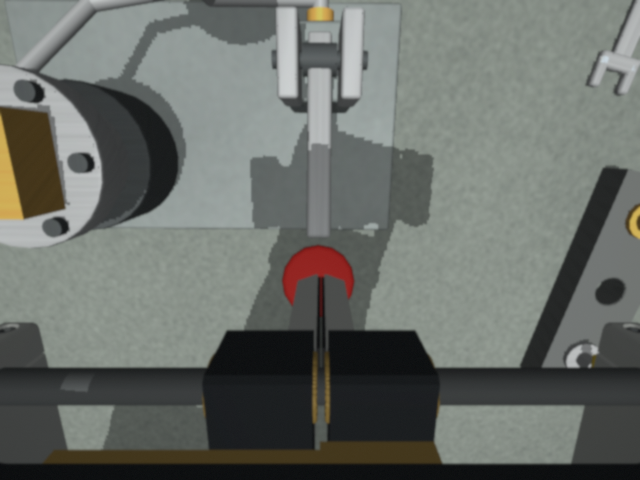

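View pics/s13.png

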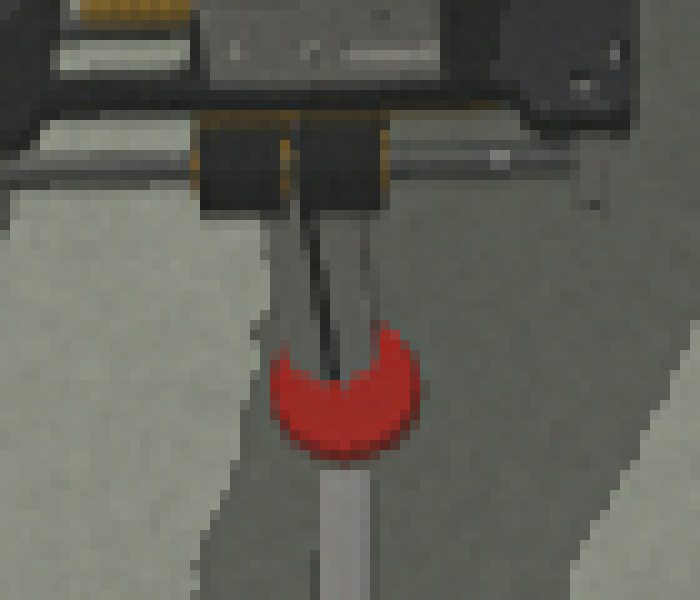

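```bash
python3 - <<'E'
from h import *
o=ctrl.get_obs(); p=cams.camera('wrist'); C=cloud(p,o); e=np.array(o['ee_pos'])
for r in range(266,330,4): print(r,[tuple((C[r,c]-e).round(4).tolist()) for c in (305,312,330)],p['image'][r,312])
cv2.imwrite('pics/w14.png',cv2.resize(p['image'][230:340,260:380,::-1],(720,660),interpolation=cv2.INTER_NEAREST)[:600])
E
```

```text
266 [(0.0093, 0.0086, 0.012), (0.0095, 0.0046, 0.0116), (0.0103, -0.0057, 0.0115)] [147  38  35]
270 [(0.0072, 0.0084, 0.0131), (0.0079, 0.0045, 0.0139), (0.0082, -0.0058, 0.0124)] [147  37  35]
274 [(0.0049, 0.0082, 0.0133), (0.0054, 0.0043, 0.0137), (0.0065, -0.0059, 0.0142)] [136  47  45]
278 [(0.0085, 0.0079, 0.0289), (0.0089, 0.0042, 0.029), (0.0097, -0.0052, 0.0291)] [75 77 75]
282 [(0.0087, 0.0077, 0.035), (0.0086, 0.0041, 0.034), (0.0096, -0.0051, 0.0344)] [75 77 75]
286 [(0.0086, 0.0074, 0.04), (0.0092, 0.004, 0.0407), (0.0096, -0.0049, 0.0398)] [75 77 75]
290 [(0.0086, 0.0072, 0.0449), (0.0087, 0.0039, 0.0444), (0.0093, -0.0048, 0.0442)] [75 77 75]
294 [(0.0088, 0.007, 0.0501), (0.0087, 0.0038, 0.0491), (0.0098, -0.0046, 0.0501)] [75 76 75]
298 [(0.0086, 0.0069, 0.0541), (0.0089, 0.0037, 0.0541), (0.0097, -0.0045, 0.0542)] [75 77 76]
302 [(0.0085, 0.0067, 0.0581), (0.009, 0.0036, 0.0586), (0.01, -0.0043, 0.0593)] [75 77 75]
306 [(0.0086, 0.0065, 0.0623), (0.0091, 0.0035, 0.0628), (0.0094, -0.0043, 0.0621)] [75 77 75]
310 [(0.009, 0.0064, 0.0669), (0.0088, 0.0034, 0.0659), (0.0091, -0.0042, 0.0654)] [75 77 75]
314 [(0.0086, 0.0062, 0.0698), (0.0081, 0.0033, 0.0684), (0.0099, -0.004, 0.0707)] [75 77 75]
318 [(0.0089, 0.0061, 0.0738), (0.0093, 0.0033, 0.0742), (0.0096, -0.0039, 0.0736)] [74 76 75]
322 [(0.0083, 0.006, 0.0761), (0.0089, 0.0032, 0.0767), (0.0094, -0.0039, 0.0766)] [75 76 75]
326 [(0.0093, 0.0058, 0.0811), (0.0081, 0.0031, 0.0785), (0.0088, -0.0039, 0.0786)] [75 76 75]
```

View pics/w14.png

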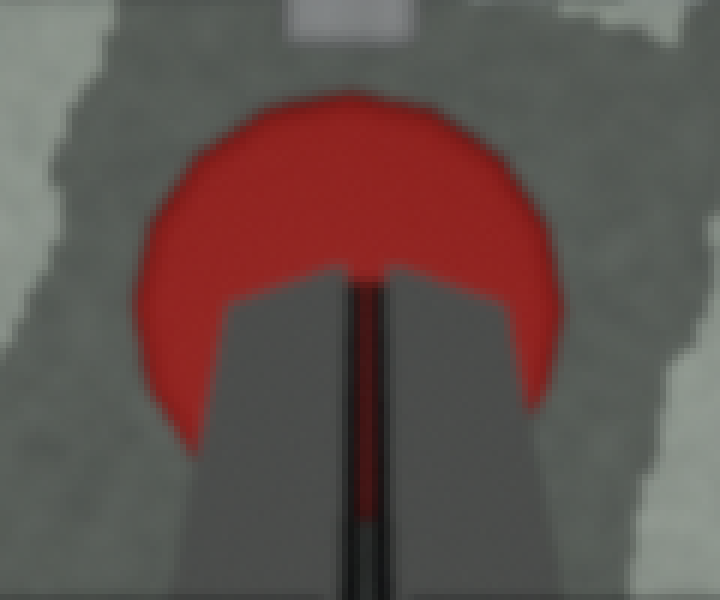

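The depth map settles it: the visible fingertips end about 26 mm above the reported TCP, so they're still about 10 mm above the pad. I'll go by force and needle from here, in small steps.

>>> servo_tool([
  [0.001, 0, -0.002, 0, 0, 0, -1],
  [0.001, 0, -0.004, 0, 0, 0, -1],
  [0.001, 0, -0.006, 0, 0, 0, -1],
  [0.001, 0, -0.008, 0, 0, 0, -1],
  [0.001, 0, -0.01, 0, 0, 0, -1],
  [0.001, 0, -0.012, 0, 0, 0, -1],
  [0.001, 0, -0.012, 0, 0, 0, -1],
  [0.001, 0, -0.012, 0, 0, 0, -1],
])

```text
time_s: 20.35
ee_pos: [0.4863, -0.0657, 0.1417]
eef_rot: [3.139, -0.001, 0.086]
force: [-2.2, -1.0, 4.7]
grip_width: 0.0005
```

>>> servo_tool([
  [0, 0, -0.001, 0, 0, 0, -1],
  [0, 0, -0.002, 0, 0, 0, -1],
  [0, 0, -0.003, 0, 0, 0, -1],
  [0, 0, -0.004, 0, 0, 0, -1],
  [0, 0, -0.005, 0, 0, 0, -1],
  [0, 0, -0.006, 0, 0, 0, -1],
  [0, 0, -0.006, 0, 0, 0, -1],
  [0, 0, -0.006, 0, 0, 0, -1],
])

```text
time_s: 21.02
ee_pos: [0.4863, -0.0657, 0.1357]
eef_rot: [3.139, -0.001, 0.086]
force: [-1.4, -0.7, 5.9]
grip_width: 0.0004
```

```bash
python3 - <<'E'
from h import *
o=ctrl.get_obs(); print(o['ee_pos'],o['eef_rot'],o['force'],o['grip_width'])
s=cams.camera('scene'); cv2.imwrite('pics/s15.png',cv2.resize(s['image'][150:300,220:380,::-1],(640,600),interpolation=2))
E
```

```text
[ 0.486289   -0.06571245  0.13568926] [ 3.13920522e+00 -9.11746319e-04  8.58278465e-02] [-1.38853837 -0.70526926  5.92528104] 0.00035736726755264305
```

View pics/s15.png

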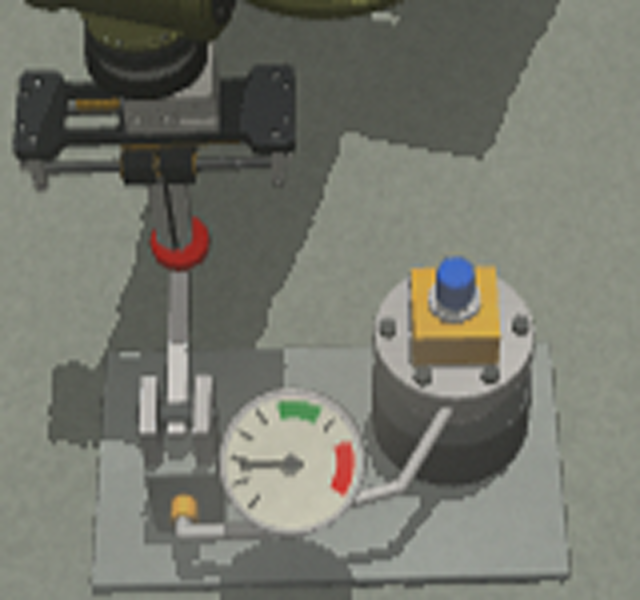

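Contact made: the needle has moved about 0.8 rad (lever about 0.09), and 5.9 N matches the spring. I'll continue.

>>> servo_tool([
  [0, 0, -0.003, 0, 0, 0, -1],
  [0, 0, -0.006, 0, 0, 0, -1],
  [-0.001, 0, -0.009, 0, 0, 0, -1],
  [-0.001, 0, -0.012, 0, 0, 0, -1],
  [-0.002, 0, -0.015, 0, 0, 0, -1],
  [-0.002, 0, -0.018, 0, 0, 0, -1],
  [-0.002, 0, -0.018, 0, 0, 0, -1],
  [-0.002, 0, -0.018, 0, 0, 0, -1],
])

```text
time_s: 21.73
ee_pos: [0.4845, -0.0659, 0.1179]
eef_rot: [3.139, -0.001, 0.086]
force: [-2.9, -0.9, 7.3]
grip_width: 0.0003
```

```bash
python3 - <<'E'
from h import *
o=ctrl.get_obs(); print(o['ee_pos'],o['eef_rot'],o['force'],o['grip_width'])
s=cams.camera('scene'); cv2.imwrite('pics/s16.png',cv2.resize(s['image'][150:300,220:380,::-1],(640,600),interpolation=2))
E
```

```text
[ 0.48446943 -0.06586147  0.11786747] [ 3.13882412e+00 -1.38141321e-03  8.59013305e-02] [-2.88950873 -0.94042562  7.27952497] 0.0003318724916325616
```

View pics/s16.png

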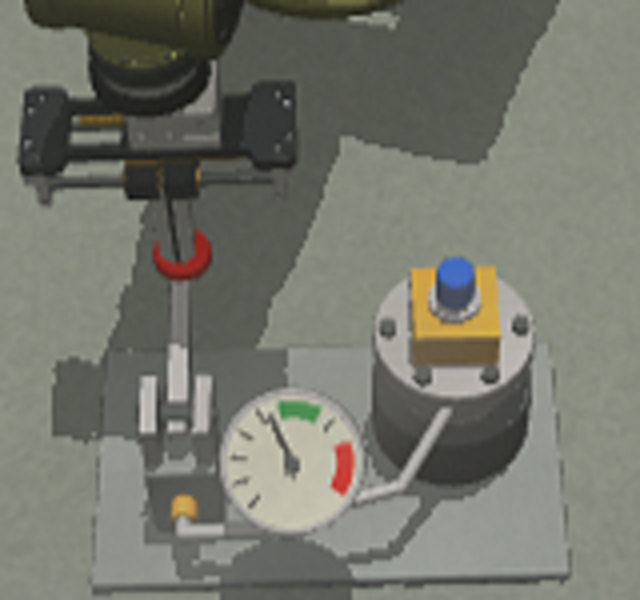

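The needle is about 28° short of mid-green, which puts the lever at about 0.226. That needs another 7 mm.

>>> servo_tool([
  [0, 0, -0.001, 0, 0, 0, -1],
  [0, 0, -0.002, 0, 0, 0, -1],
  [0, 0, -0.003, 0, 0, 0, -1],
  [0, 0, -0.004, 0, 0, 0, -1],
  [0, 0, -0.005, 0, 0, 0, -1],
  [0, 0, -0.006, 0, 0, 0, -1],
  [0, 0, -0.007, 0, 0, 0, -1],
  [0, 0, -0.007, 0, 0, 0, -1],
])

```text
time_s: 22.45
ee_pos: [0.484, -0.066, 0.1108]
eef_rot: [3.139, -0.0, 0.086]
force: [-6.2, -0.4, 9.7]
grip_width: 0.0005
```

>>> servo_tool([
  [0, 0, 0, 0, 0, 0, -1],
  [0, 0, 0, 0, 0, 0, -1],
  [0, 0, 0, 0, 0, 0, -1],
  [0, 0, 0, 0, 0, 0, -1],
  [0, 0, 0, 0, 0, 0, -1],
  [0, 0, 0, 0, 0, 0, -1],
  [0, 0, 0, 0, 0, 0, -1],
  [0, 0, 0, 0, 0, 0, -1],
])

```text
time_s: 23.12
ee_pos: [0.4839, -0.0659, 0.1111]
eef_rot: [3.139, -0.0, 0.086]
force: [-4.3, -0.4, 9.5]
grip_width: 0.0009
```

```bash
python3 - <<'E'
from h import *
o=ctrl.get_obs(); print(o['ee_pos'],o['eef_rot'],o['force'],o['grip_width'],abs(o['joint_vel']).max())
s=cams.camera('scene'); cv2.imwrite('pics/s17.png',cv2.resize(s['image'][150:300,220:380,::-1],(640,600),interpolation=2))
C=cloud(s); m=hsvmask(s,(100,100,40),(130,255,255),(310,190,350,250)); print(np.percentile(C[m][:,2],[50,95]))
E
```

```text
[ 0.48391883 -0.06594938  0.11111512] [ 3.13876407e+00 -1.70770581e-04  8.59285546e-02] [-4.3000405  -0.42407033  9.54844459] 0.000937555689605533 0.002152173239504454
[0.19917556 0.20273262]
```

View pics/s17.png

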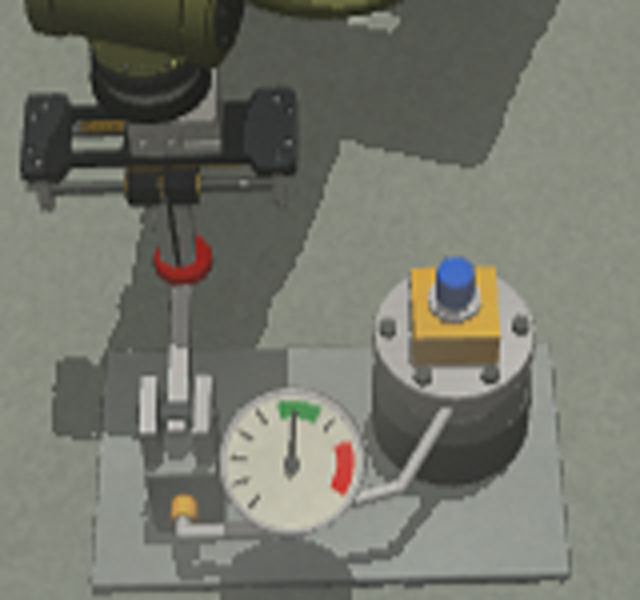

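The needle is in the green just left of its middle. I'll go 1 mm deeper to centre it, then hold.

>>> servo_tool([
  [0, 0, -0.0005, 0, 0, 0, -1],
  [0, 0, -0.001, 0, 0, 0, -1],
  [0, 0, -0.0013, 0, 0, 0, -1],
  [0, 0, -0.0013, 0, 0, 0, -1],
  [0, 0, -0.0013, 0, 0, 0, -1],
  [0, 0, -0.0013, 0, 0, 0, -1],
  [0, 0, -0.0013, 0, 0, 0, -1],
  [0, 0, -0.0013, 0, 0, 0, -1],
])

```text
time_s: 23.83
ee_pos: [0.4839, -0.066, 0.1101]
eef_rot: [3.139, -0.0, 0.086]
force: [-4.2, -0.6, 9.2]
grip_width: 0.0005
```

```bash
python3 - <<'E'
from h import *
o=ctrl.get_obs(); print(o['ee_pos'],o['force'],o['time_s'],abs(o['joint_vel']).max())
s=cams.camera('scene'); cv2.imwrite('pics/s18.png',cv2.resize(s['image'][150:300,220:380,::-1],(640,600),interpolation=2))
E
```

```text
[ 0.48386722 -0.06596641  0.11009538] [-4.17269818 -0.6463814   9.228623  ] 23.8333 0.001253542789236948
```

View pics/s18.png

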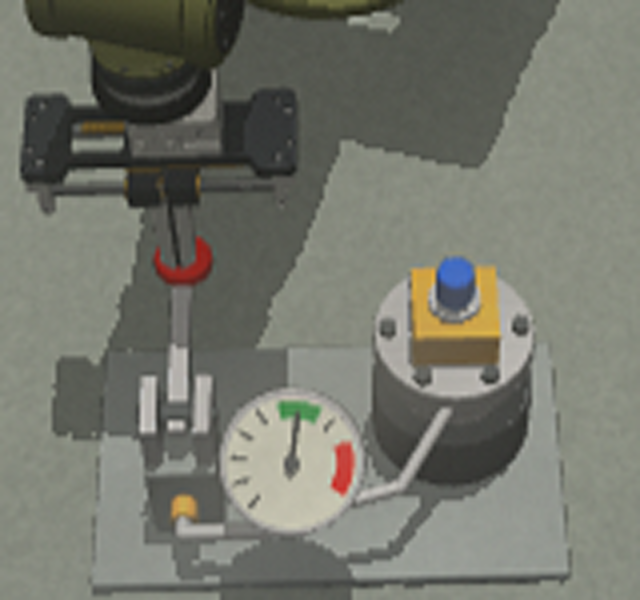

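The needle is now mid-green at about (297,412), steady at about 9 N, and the plug is still home.

```bash
python3 -c "
from station import hand_in
print(hand_in())"
```

```text
the job is handed in; nothing more can be done
None
```

The plug is fully home in the brass port, and I handed in with the closed fingers still holding the lever down and the needle in the middle of the green band.

- **Plug:** It stopped hard at about 35 N. The knob top then measured about 0.199–0.201 m, against 0.200 expected.
- **Lever:** In the last picture the needle was mid-green, about 0.28 rad on the lever by eye. The push was steady at about 9 N at 23.8 s. The needle never went near the red, and the lever was not pressed before the plug was home.
- **Failed first grasp:** The fingers closed empty on the first try and the plug stayed in its hole. The second try held, but on only the top part of the knob.
- **Disagreement:** The wrist depth put the real fingertips about 26 mm above the reported TCP, so I pressed the lever by force and needle instead of by computed height.
- **Not checked:** I did not measure the bystanders again at the end. Nothing I saw suggested contact with any of them.

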